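Snap the dry lid onto the open sample vial and keep it pressed home

ROBOT

A 7-joint arm with a two-finger parallel gripper is mounted at the origin on the work surface. World frame = base frame: x ahead of the robot, y to its left, z up, the work surface at z = 0. Lengths are in m, angles in degrees, forces in N, time in s.
With the tool pointing down it reaches from about 0.4 to 0.925 m from the base axis. Payload 5.6 kg.
Tool frame: the origin (TCP) lies at the centre of the arm's flange, where the gripper is bolted on; the fingertips stand 173 mm ahead of it and the grasp point (between the pads) lies 155 mm ahead of it; z points along the fingers, y is the line along which they close (so a half turn about z gives the same grasp; the last joint's range is limited). The gripper opens to 85 mm and grips with 20 to 120 N. Pads are 22 mm wide; open, the fingers measure 114 mm over their backs; the gripper's body (76 mm by 85 mm) begins 54 mm behind the grasp point. The pads swing forward as they close: fully open they stand 13 mm farther back than shut.
Start: joints at [-71.849, 26.786, -0.665, 91.828, 0.344, 61.387, -3.226], TCP at [0.229, 0.608, 0.405] pointing down, gripper open.
Joint ranges: [-144.91, 144.91], [-17.63, 115.5], [-89.93, 88.59], [15.96, 139.68], [-74.01, 254.01], [8.47, 105.57], [-167.45, 167.45]. Speed limits (degrees/s): [147.25, 147.25, 180, 180, 180, 180, 180].

INTERFACE

Orientations are given as [roll, pitch, yaw] about the fixed x, y, z axes, in that order (R = Rz(yaw) Ry(pitch) Rx(roll)).
In Python, from plant import status, get_image, camera_info, manip gives the robot as it stands.
- The arm moves only by the shell command python3 -m pendant 'ROWS' [FORCE]. ROWS is text: rows parted by semicolons, each of 7 numbers parted by spaces: the turn, a rotation vector about the tool's x, y, z in units of 10 degrees (1.0 is 10 degrees), then the shift along the tool's x, y, z in units of 30 mm (1.0 is 30 mm), then the finger opening in mm, from 0 to 85.4. In form: ax ay az dx dy dz claw; .... A call has 1 to 20 rows; each row shifts and turns the commanded pose from where the row before left it, along the tool's axes as they then stand; what a row does not reach is not made up. A row lasts 1/8 s, in which the tool goes at most 62.5 mm and 10.7 degrees, less where a joint would pass 70% of its speed; a pose out of reach is approached as far as the arm can. A call is refused whole if a number of a shift passes 1 or a number of a turn 1, either way. A call with a gripper value outside its range is refused whole. The fingers move at their own pace and stop on an object; FORCE is the grip in N (left out, the last holds). Time passes only in rows, so rows that do not move let the fingers close. It gives the time, the measured TCP pose, the force, the opening and the grip force at its end, in the units of the state.
- status.sense(): the state, without advancing time (a new reading comes with each control period).
- get_image(name): name is "side" or "top" or "wrist"; returns the picture (420x560x3 uint8, red, green, blue); there is no depth.
- camera_info(name): a dict with "fx", "fy", "cx", "cy" (pixels), "k1" (the pictures are not rectified: a ray, as slopes to the right and down, at radius r is drawn at 1 + k1 r^2 times it, then the intrinsics apply), "rvec" (rotation vector, rad) and "tvec" (3), from world to camera coordinates, as OpenCV has them; the wrist camera has in their place "mount" (4x4, takes a point from camera to tool coordinates, whose origin is the TCP and whose axes are the flange's). Camera axes: x right, y down, z forward; pixel columns grow to the right and rows downward; lengths in m; the calibration is good to about 2 mm. A picture is of the moment at which its call begins: read the wrist's pose just before it. camera_info takes no time and is no camera call.
- manip.finish_job(): hands the job in; it is judged then, once.
The state is a dict: "time": time; "joint_positions": joint angles; "qvel": joint speeds; "tau": joint torques, N m; "ee_pos": TCP position; "eef_rot": TCP orientation; "force": force on the tool from outside, world axes, zero at the start; "ft_torque": the same for the moment, N m; "grip_width": finger opening in m; "grasp_force": force on a finger pad.
Only numpy, scipy, OpenCV 4.12 (cv2) and the standard library are available. Lean on these libraries where they do the work, as an engineer would, in place of code of your own. Each camera call takes 0.05 s, during which the arm holds its last target. There are 200 camera calls.

TASK

Close the open sample vial: lift the small snap lid (the one with the pull tab) up off its peg on the drying rack, set it on the open vial standing in the aluminium block and press it down until it clicks over the lip, then go on pressing until it is fully home. Finish like that, with the lid still gripped between the fingers and still pressed down with a firm thumb's push (10 to 20 N): do not let go. Be careful not to crush the glass, keep the vial upright in its well, and leave everything else where it is.

Things in the scene. Friction and masses are not known exactly. Their poses are not given: they have to be found in the camera images.
- lid: Snap lid: off-white plastic, rigid, round, 42 mm across, 19 mm high, 16 g, mouth down. Origin: centre of its open underside (lower edge of the skirt), z up. Top 3 mm thick, cavity 16 mm deep, bore 37 mm; a round bead inside the mouth (centred 2 mm above the edge) narrows it to 32.6 mm. At the start it hangs level over a peg, its top resting on the peg's tip (origin 99 mm above the bench).
- lid_top (a point): Centre of the lid's top face, 19 mm above the lid's origin; axes as the lid's. The lid starts turned any way.
- lid_tab (a point): Tip of the lid's pull tab, 30.5 mm out along the lid's +x, at its lower edge. The tab is 13 mm wide, 2 mm thick and sticks out 9.5 mm beyond the skirt. Pinch the skirt along the lid's y, clear of the tab.
- vial: The one open vial: clear glass (two steel balls lie on its floor), standing upright and loose in one of the block's wells (1 mm play all round). Origin: centre of its underside, z up. Body 40 mm across up to 76 mm, shoulder to 80 mm, then a straight neck 30 mm across; rim at 100 mm, the last 4 mm tapering to 25 mm across.
- vial_rim (a point): Centre of the open vial's mouth, 100 mm above the vial's origin. The lid is home when its top sits on this rim: lid's origin 84 mm above the vial's origin, a hard stop. The glass breaks above 60 N.
- vial_lip (a point): Centre of the springy rolled lip round the neck, 36 mm across, 90.5 mm above the vial's origin. The lid's bead meets it with the lid's origin 92 to 93 mm above the vial's; the push grows to 8 to 14 N, drops suddenly (the click) at about 88 mm, then nearly nothing resists until home at 84 mm.
- rack: Drying rack: white drip tray 190 x 280 mm, six upright white pegs 14 mm thick, flat tips 115 mm above the bench, at x = -45 and +45 mm, y = -90, 0 and +90 mm of the rack. Fixed. Origin: centre of its underside. Three pegs are empty, the others carry the snap lid, the beaker and the jar lid.
- block: Aluminium vial block 80 x 235 mm, 56 mm high, on a black base plate 120 x 270 x 8 mm. Fixed. Origin: centre of its underside. Three wells 42 mm across and 40 mm deep, in a row at y = -75, 0 and +75 mm of the block; floors 16 mm above the bench, so the open vial's rim is 116 mm up.
- closed_a: Bystander: a vial of the same kind, already closed with the same kind of lid, in another well (its top 119 mm above the bench). Origin: centre of its underside.
- closed_b: Bystander: the second closed vial, in the remaining well. Origin: centre of its underside.
- beaker: Bystander: small glass beaker, diameter 42 mm, 58 mm high, upside down over a peg of the rack, its top 118 mm above the bench. Origin: centre of its mouth, which looks down.
- jar_lid: Bystander: a wide ribbed screw lid, diameter 66 mm, 17 mm high, over a peg of the rack, its top 118 mm above the bench. Too big for the vial. Origin: centre of its underside.
- tip_box: Bystander: box of pipette tips, 85 x 120 x 85 mm, behind the rack and block. Origin: centre of its underside.
- wash_bottle: Bystander: wash bottle, diameter 66 mm, 190 mm high with its bent spout, at the back. Origin: centre of its underside.
- marker: Bystander: capped marker pen, 130 mm long, lying between rack and block. Origin: below its middle.
Not all that is in view belongs to the job. Leave any black, pink or red look-alike of the lid alone.

How it is judged (in metres and radians):
On the way, in this order (a step that is already met when the one before it is completed fails the run):
1. the lid is lifted up and clear off its peg, held by the fingers (z of lid in the frame of rack above 0.118 m and contact force between lid and the fingers above 1 N and contact force between lid and rack below 0.05 N), for 0.2 s.
2. the lid has clicked over the lip of the open vial and is home on the rim (z of lid in the frame of vial between 0.0815 and 0.0865 m and horizontal distance between lid and vial below 0.003 m and angle between the z axis of lid and the z axis of vial, either way round below 0.08 rad), for 0.2 s.
At the end, for the whole second after the job is handed in: Through the last second the lid is fully home (underside 81.5 to 86.5 mm above the vial's, within 3 mm of centre and 0.08 rad), the fingers grip it (over 28 N), it is pressed on the vial with 5 to 28 N, and the vial stands upright (0.09 rad) at the bottom of its well (all of step 2 and contact force between lid and vial between 5 and 28 N and contact force between the fingers and lid above 28 N and z of vial in the frame of block below 0.02 m and angle between vial's own z axis and vertical below 0.09 rad and linear speed of lid below 0.02 m/s); the arm keeps its last pose, push and grip.
It fails at once if a closed vial is moved more than 25 mm (distance of any of closed_a, closed_b from where it was at the start of the episode above 0.025 m).
It fails at once if the hanging beaker or jar lid is moved more than 25 mm (distance of any of beaker, jar_lid from where it was at the start of the episode above 0.025 m).
It fails at once if the tip box, wash bottle or marker is moved more than 25 mm (distance of any of tip_box, wash_bottle, marker from where it was at the start of the episode above 0.025 m).
It fails at once if the glass is crushed: more than 60 N between lid and vial (contact force between lid and vial above 60 N).
It fails at once if the open vial is tipped more than 0.3 rad or pulled up out of its seat by 15 mm (angle between vial's own z axis and vertical above 0.3 rad or z of vial in the frame of block above 0.031 m).
It also fails if it takes over 56 s, if anything falls off the work surface, if the arm or the gripper's body presses on something with over 40 N, if the wrist force passes 120 N, or if a joint passes its speed limit or range.

## Working session

There is one attempt and no reset: what is moved stays moved. The work goes in short steps, Python scripts to look and compute and a shell command to move; the robot and the scene stay as the last step left them, time stands still between calls to the robot, and variables do not carry over. Pictures are saved under pics/ and viewed, at most 10 in all, crops included, and the job is handed in when it is done.

```bash
mkdir -p pics; ls; python3 - <<'E'
from plant import status,get_image,camera_info
import cv2
print(status.sense())
for n in("side","top","wrist"):
    print(n,camera_info(n)); cv2.imwrite(f"pics/{n}0.png",get_image(n)[:,:,::-1])
E
```

```text
pics
{'time': 0.0, 'joint_positions': array([-71.84588349,  26.83860316,  -0.66492657,  91.88322913,
         0.34281822,  61.38538124,  -3.22514039]), 'qvel': array([-0.11798849,  0.03125278, -0.00691278, -0.10483602, -0.0525906 ,
       -0.01419803,  0.04823016]), 'tau': array([-9.80331024e-04, -5.32394135e+01,  2.06499919e-02, -2.51306069e+01,
        1.13084036e-02,  7.75645603e-03,  1.43971977e-05]), 'ee_pos': array([0.22883678, 0.60811007, 0.40369187]), 'eef_rot': array([-1.79894964e+02,  6.36871740e-03,  1.59378791e+02]), 'force': array([0.30746404, 1.08673604, 0.7650185 ]), 'ft_torque': array([ 0.00155883, -0.05187622, -0.03809552]), 'grasp_force': 0.0, 'grip_width': 0.08530715621083823}
side {'fx': 420.69085495703644, 'fy': 420.69085495703644, 'cx': 281.0565423747535, 'cy': 209.65608209570485, 'k1': -0.11603049459621333, 'rvec': array([ 0.08941964, -2.92021704,  1.07461773]), 'tvec': array([0.5895692 , 0.09144195, 1.15898503])}
top {'fx': 413.38314030716464, 'fy': 413.38314030716464, 'cx': 277.32100962226286, 'cy': 207.55764799242095, 'k1': 0.022319028154920758, 'rvec': array([ 2.1767669 , -2.15916587,  0.07138445]), 'tvec': array([0.03072265, 0.5673705 , 1.14623527])}
wrist {'fx': 367.16529469668853, 'fy': 367.16529469668853, 'cx': 275.3187874408462, 'cy': 213.2296515852271, 'k1': -0.03877208391916188, 'mount': array([[-4.91367459e-04, -9.62442577e-01, -2.71484889e-01,
         6.77219106e-02],
       [ 9.99999732e-01, -3.25644058e-04, -6.55482599e-04,
         1.05338681e-04],
       [ 5.42456920e-04, -2.71485139e-01,  9.62442479e-01,
         3.16631955e-02],
       [ 0.00000000e+00,  0.00000000e+00,  0.00000000e+00,
         1.00000000e+00]])}
```

View pics/top0.png

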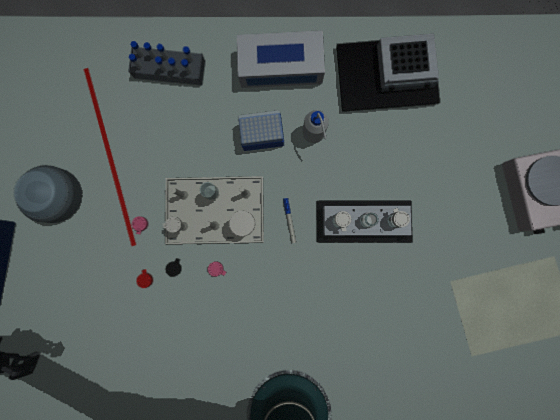

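View pics/side0.png

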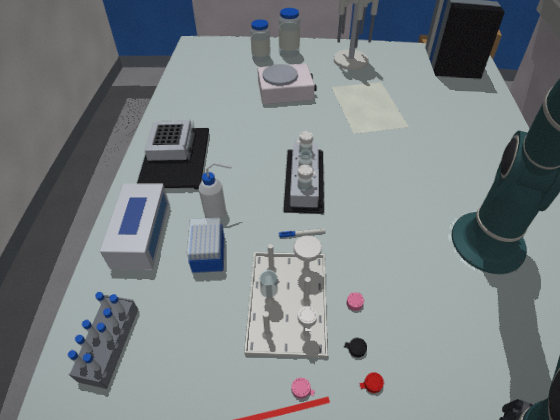

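The top view shows the snap lid at about (173,227) on the near-left peg, and the open vial in the middle well at (369,219). In the side view they are at about (307,316) and (306,160).

```bash
cat > h.py <<'E'
import numpy as np, cv2
from scipy.spatial.transform import Rotation as R
from plant import status,get_image,camera_info
def cam(n,s=None):
    c=camera_info(n)
    if n=="wrist":
        s=s or status.sense(); T=np.eye(4); T[:3,:3]=R.from_euler('xyz',s['eef_rot'],degrees=True).as_matrix(); T[:3,3]=s['ee_pos']
        M=T@c['mount']; Rw,o=M[:3,:3],M[:3,3]
    else:
        Rc=R.from_rotvec(c['rvec']).as_matrix(); Rw=Rc.T; o=-Rw@c['tvec']
    K=np.array([[c['fx'],0,c['cx']],[0,c['fy'],c['cy']],[0,0,1.]])
    return dict(K=K,d=np.array([c['k1'],0,0,0.]),R=Rw,o=o)
def ray(c,uv):
    p=cv2.undistortPoints(np.array([[uv]],float),c['K'],c['d'])[0,0]
    d=c['R']@[p[0],p[1],1]; return c['o'],d/np.linalg.norm(d)
def plane(c,uv,z):
    o,d=ray(c,uv); return o+d*(z-o[2])/d[2]
def proj(c,P):
    rv=R.from_matrix(c['R'].T).as_rotvec(); t=-c['R'].T@c['o']
    return cv2.projectPoints(np.array(P,float).reshape(-1,3),rv,t,c['K'],c['d'])[0][:,0]
def tri(rays):
    A=0;b=0
    for o,d in rays:
        M=np.eye(3)-np.outer(d,d); A=A+M; b=b+M@o
    X=np.linalg.solve(A,b); return X,[np.linalg.norm((np.eye(3)-np.outer(d,d))@(X-o)) for o,d in rays]
E
python3 - <<'E'
from h import *
t=cam("top");s=cam("side")
for n,a,b in(("lid",(173,226),(307,315)),("vial",(369,218),(306,156)),("jar",(241,223),(307,246))):
    print(n,tri([ray(t,a),ray(s,b)]),plane(t,a,.118))
im=cv2.imread("pics/top0.png")
a=cv2.resize(im[165:255,150:270],None,fx=4,fy=4,interpolation=2);b=cv2.resize(im[190:250,310:420],None,fx=4,fy=4,interpolation=2)
o=np.zeros((600,480,3),np.uint8);o[:360,:480]=a;o[360:600,:440]=b;cv2.imwrite("pics/c1.png",o)
E
```

```text
lid (array([0.51177116, 0.30558511, 0.11426904]), [np.float64(0.0027454302609761735), np.float64(0.002745430260976161)]) [0.50888897 0.30479505 0.118     ]
vial (array([ 0.53198206, -0.20578119,  0.10773449]), [np.float64(0.0023655219136253357), np.float64(0.00236552191362548)]) [ 0.53370503 -0.20394588  0.118     ]
jar (array([0.5186608 , 0.12727299, 0.12022084]), [np.float64(0.0006918318507473189), np.float64(0.0006918318507473233)]) [0.51807668 0.12756929 0.118     ]
```

View pics/c1.png

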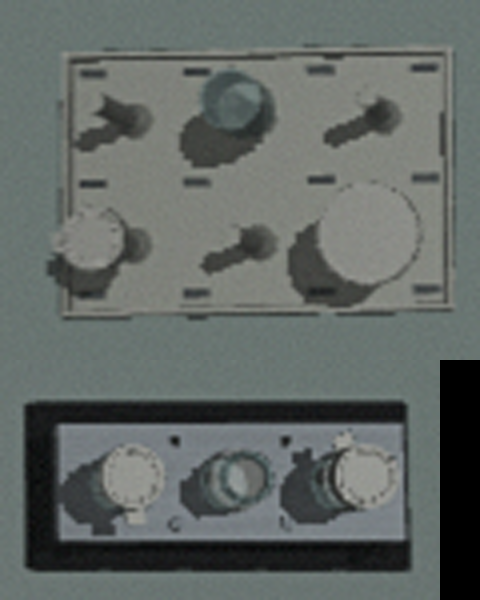

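The middle vial at crop (245,480) is open. The lid at crop (92,238) seems to have its tab pointing image-left (+y). I'll bring the wrist camera over it.

```bash
python3 -m pendant '0 0 0 -.88 -.44 0 85; 0 0 0 -.88 -.44 0 85; 0 0 0 -.88 -.44 0 85; 0 0 0 -.88 -.44 0 85; 0 0 0 -.88 -.44 0 85; 0 0 0 -.88 -.44 0 85; 0 0 0 -.88 -.44 0 85; 0 0 0 -.88 -.44 0 85; 0 0 0 -.88 -.44 0 85; 0 0 0 -.88 -.44 0 85; 0 0 0 -.88 -.44 0 85; 0 0 0 -.88 -.44 0 85; 0 0 0 -.88 -.44 0 85; 0 0 0 -.88 -.44 0 85; 0 0 0 0 0 0 85; 0 0 0 0 0 0 85; 0 0 0 0 0 0 85; 0 0 0 0 0 0 85'
python3 - <<'E'
from h import *
c=cam("wrist"); im=get_image("wrist"); np.save("w1.npy",im); import pickle; pickle.dump(c,open("w1.pkl","wb"))
print(c['o'],proj(c,[[.511,.305,.118],[.511,.335,.1],[.54,.305,.118]]))
cv2.imwrite("pics/w1.png",im[:,:,::-1])
E
```

```text
time: 2.4
ee_pos: [0.5091, 0.3061, 0.4047]
eef_rot: [180.0, -0.0, 159.5]
force: [-0.3, 0.6, -0.2]
grip_width: 0.0851
grasp_force: 0.0
[0.44572293 0.32993745 0.37303537] [[274.87231126 210.56979964]
 [311.86787416 190.94791332]
 [288.63541531 245.93893888]]
```

View pics/w1.png

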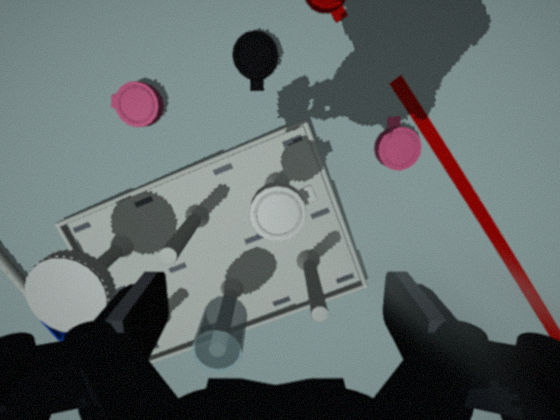

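The lid top is centred at about (277,213) and its tab is at (309,194). I'll fit these with masks.

```bash
cat >> h.py <<'E'
def lidfit(im,uv,r=40,thr=None,px=(18,36)):
    g=cv2.GaussianBlur(cv2.cvtColor(im,cv2.COLOR_RGB2GRAY),(0,0),1)
    x,y=map(int,uv); w=g[y-2*r:y+2*r,x-2*r:x+2*r]
    H=cv2.HoughCircles(cv2.resize(w,None,fx=3,fy=3,interpolation=2),cv2.HOUGH_GRADIENT_ALT,1.5,50,param1=100,param2=.7,minRadius=3*px[0],maxRadius=3*px[1])
    return [] if H is None else [( (h[0]+.5)/3-.5+x-2*r,(h[1]+.5)/3-.5+y-2*r,h[2]/3) for h in H[0]]
E
python3 - <<'E'
from h import *; import pickle
im=np.load("w1.npy"); c=pickle.load(open("w1.pkl","rb"))
for h in lidfit(im,(277,213)): print(h,plane(c,h[:2],.118),plane(c,h[:2],.099))
for p in((309,194),(313,192)): print(plane(c,p,.1))
w=cv2.resize(im[170:260,230:350],None,fx=6,fy=6,interpolation=2)
cv2.imwrite("pics/w1c.png",w[:,:,::-1])
E
```

```text
(np.float32(337.6667), np.float32(266.1667), np.float32(20.849907)) [0.56828249 0.33404817 0.118     ] [0.57741311 0.33435442 0.099     ]
[0.51247974 0.33217809 0.1       ]
[0.51207526 0.33554026 0.1       ]
```

View pics/w1c.png

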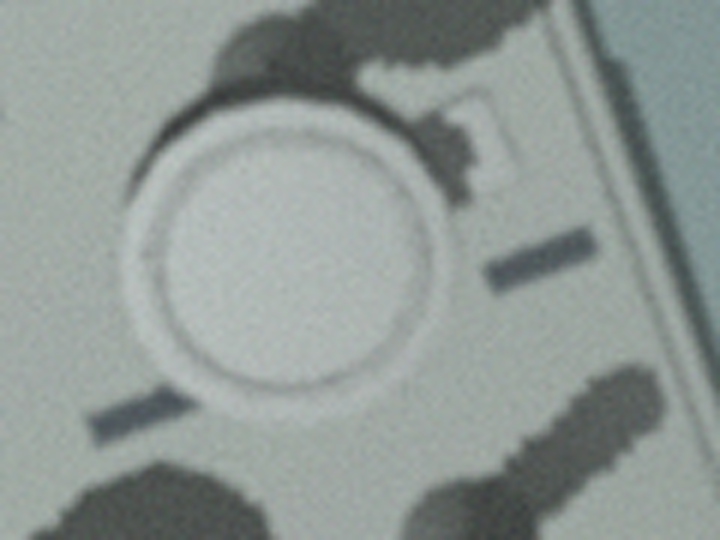

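Lid outer circle: centre at crop (287,258), full-image (277.4,212.6), radius 27 px. Tab tip at crop (502,128), full-image (313.3,190.9). Next I turn to yaw 90 for a second view.

```bash
python3 -m pendant '0 0 1 0 0 0 85; 0 0 1 0 0 0 85; 0 0 1 0 0 0 85; 0 0 1 0 0 0 85; 0 0 1 0 0 0 85; 0 0 1 0 0 0 85; 0 0 .95 0 0 0 85; 0 0 0 0 0 0 85; 0 0 0 0 0 0 85; 0 0 0 0 0 0 85; 0 0 0 0 0 0 85'
python3 - <<'E'
from h import *; import pickle
c2=cam("wrist"); im2=get_image("wrist"); np.save("w2.npy",im2); pickle.dump(c2,open("w2.pkl","wb"))
im=np.load("w1.npy"); c=pickle.load(open("w1.pkl","rb"))
def circ(im,uv):
    g=cv2.cvtColor(im,cv2.COLOR_RGB2GRAY); x,y=map(int,uv); w=cv2.resize(g[y-45:y+45,x-45:x+45],None,fx=4,fy=4,interpolation=2)
    w=cv2.GaussianBlur(w,(0,0),3)
    H=cv2.HoughCircles(w,cv2.HOUGH_GRADIENT,1,20,param1=30,param2=12,minRadius=92,maxRadius=124)
    return [((h[0]+.5)/4-.5+x-45,(h[1]+.5)/4-.5+y-45,h[2]/4) for h in H[0][:4]]
p2=proj(c2,[[.5115,.305,.118]])[0]
A=circ(im,(277,213));B=circ(im2,p2)
print(A,B,tri([ray(c,A[0][:2]),ray(c2,B[0][:2])]))
print(plane(c,A[0][:2],.118),plane(c2,B[0][:2],.118))
x,y=map(int,p2);print(x,y);w=cv2.resize(im2[y-45:y+45,x-60:x+60],None,fx=6,fy=6,interpolation=2)
cv2.imwrite("pics/w2c.png",w[:,:,::-1])
E
```

```text
time: 3.82
ee_pos: [0.5098, 0.3052, 0.4047]
eef_rot: [180.0, -0.0, 89.9]
force: [1.2, 0.3, 0.8]
grip_width: 0.0849
grasp_force: 0.0
[(np.float32(277.5), np.float32(213.5), np.float32(27.7)), (np.float32(276.75), np.float32(206.75), np.float32(25.85)), (np.float32(282.25), np.float32(207.0), np.float32(28.9))] [(np.float32(280.25), np.float32(205.75), np.float32(27.1)), (np.float32(280.0), np.float32(200.25), np.float32(26.275)), (np.float32(283.25), np.float32(209.75), np.float32(27.975)), (np.float32(278.0), np.float32(210.75), np.float32(23.325))] (array([0.51454494, 0.30591289, 0.11419428]), [np.float64(0.00031682077994557036), np.float64(0.00031682077994559817)])
[0.51371882 0.30600534 0.118     ] [0.51432491 0.30718212 0.118     ]
276 208
```

View pics/w2c.png

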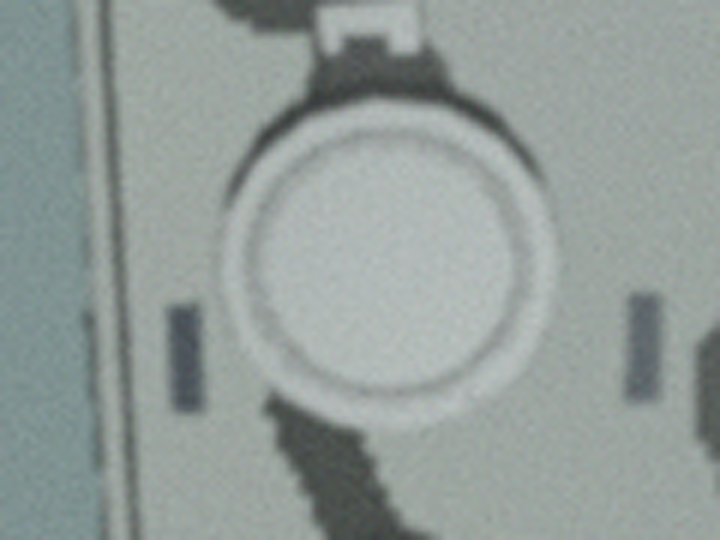

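The lid circle is centred at crop (389,263), full-image (280.4,206.4). The tab tip is at crop (370,3), full-image (277.3,163.1).

```bash
python3 - <<'E'
from h import *; import pickle
c=pickle.load(open("w1.pkl","rb"));c2=pickle.load(open("w2.pkl","rb"))
P,e=tri([ray(c,(277.4,212.6)),ray(c2,(280.4,206.4))]); T,e2=tri([ray(c,(313.3,190.9)),ray(c2,(277.3,163.1))])
print(P,e,T,e2)
for q,a,b in((c,(277.4,212.6),(313.3,190.9)),(c2,(280.4,206.4),(277.3,163.1))):
    A=plane(q,a,.118);B=plane(q,b,.1);d=B-A;print(A,B,np.linalg.norm(d[:2]),np.degrees(np.arctan2(d[1],d[0])))
E
```

```text
[0.51440712 0.30559877 0.11327583] [np.float64(0.00016256881187271945), np.float64(0.00016256881187282204)] [0.51199264 0.33560141 0.09870575] [np.float64(0.0005646029193331153), np.float64(0.0005646029193332505)]
[0.51306147 0.30617364 0.118     ] [0.51134665 0.33603216 0.1       ] 0.02990772115881013 93.28697258253061
[0.51443347 0.30669954 0.118     ] [0.51230587 0.33531306 0.1       ] 0.028692507092516122 94.25249472595011
```

Lid: (0.514, 0.3065), top about 0.115, yaw about 93.7°. Align and descend.

```bash
python3 -m pendant '0 0 -.38 0 0 0 85; 0 0 0 .03 .14 .82 85; 0 0 0 0 0 1 85; 0 0 0 0 0 1 85; 0 0 0 0 0 1 85; 0 0 0 0 0 .6 85; 0 0 0 0 0 .4 85; 0 0 0 0 0 0 85; 0 0 0 0 0 0 85;0 0 0 0 0 0 85'
python3 - <<'E'
from h import *
print(status.sense()['ee_pos'])
im=get_image("wrist");cv2.imwrite("pics/w3.png",im[:,:,::-1])
E
```

```text
time: 5.12
ee_pos: [0.5142, 0.3066, 0.2611]
eef_rot: [179.9, -0.1, 93.7]
force: [0.0, 0.3, -0.1]
grip_width: 0.085
grasp_force: 0.0
[0.51420311 0.30661302 0.26107851]
```

View pics/w3.png

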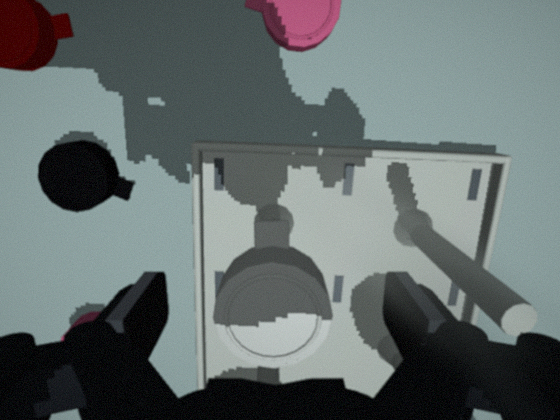

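The lid (centre column about 272) sits between the fingers (165 and 385, midpoint 275), with the tab pointing straight along tool x. Close and check.

```bash
python3 -m pendant '0 0 0 0 0 0 60; 0 0 0 0 0 0 50; 0 0 0 0 0 0 46; 0 0 0 0 0 0 44; 0 0 0 0 0 0 42; 0 0 0 0 0 0 40; 0 0 0 0 0 0 35; 0 0 0 0 0 0 30; 0 0 0 0 0 0 30; 0 0 0 0 0 0 30; 0 0 0 0 0 0 30' 70
```

```text
time: 6.55
ee_pos: [0.5139, 0.3064, 0.2604]
eef_rot: [180.0, -0.0, 93.7]
force: [-1.3, -1.1, 5.7]
grip_width: 0.0406
grasp_force: 70.2
```

```bash
python3 -m pendant '0 0 0 0 0 -.1 30; 0 0 0 0 0 -.2 30; 0 0 0 0 0 -.4 30; 0 0 0 0 0 -.6 30; 0 0 0 0 0 -.7 30; 0 0 0 0 0 -.7 30; 0 0 0 0 0 -.2 30; 0 0 0 0 0 0 30; 0 0 0 0 0 0 30; 0 0 0 0 0 0 30; 0 0 0 0 0 0 30'
python3 -m pendant '0 0 0 -.5 -.03 0 30; 0 0 0 -1 -.03 0 30; 0 0 0 -1 -.03 0 30; 0 0 0 -1 -.03 0 30; 0 0 0 -1 -.03 0 30; 0 0 0 -1 -.03 0 30; 0 0 0 -1 -.03 0 30; 0 0 0 -1 -.03 0 30; 0 0 0 -1 -.03 0 30; 0 0 0 -1 -.03 0 30; 0 0 0 -1 -.03 0 30; 0 0 0 -1 -.03 0 30; 0 0 0 -1 -.03 0 30; 0 0 0 -1 -.03 0 30; 0 0 0 -1 -.03 0 30; 0 0 0 -1 -.03 0 30; 0 0 0 -1 -.03 0 30; 0 0 0 -1 -.03 0 30; 0 0 0 -1 -.03 0 30; 0 0 0 -.7 -.03 0 30'
python3 -m pendant '0 0 0 0 0 0 30; 0 0 0 0 0 0 30; 0 0 0 0 0 0 30; 0 0 0 0 0 0 30'
python3 - <<'E'
from h import *; import pickle
c=cam("wrist");im=get_image("wrist");np.save("v1.npy",im);pickle.dump(c,open("v1.pkl","wb"))
print(proj(c,[[.533,-.205,.116]]))
cv2.imwrite("pics/v1.png",im[:,:,::-1])
E
```

```text
time: 7.92
ee_pos: [0.5138, 0.3063, 0.3465]
eef_rot: [-180.0, 0.0, 93.7]
force: [-0.2, -0.1, 0.2]
grip_width: 0.0408
grasp_force: 70.4
time: 10.42
ee_pos: [0.5319, -0.2717, 0.3471]
eef_rot: [-180.0, 0.0, 93.6]
force: [-0.6, -0.4, 0.6]
grip_width: 0.0404
grasp_force: 70.5
time: 10.92
ee_pos: [0.5331, -0.2686, 0.3471]
eef_rot: [180.0, -0.0, 93.8]
force: [0.2, -0.1, 0.2]
grip_width: 0.0406
grasp_force: 70.4
[[281.04691551 119.81192178]]
```

View pics/v1.png

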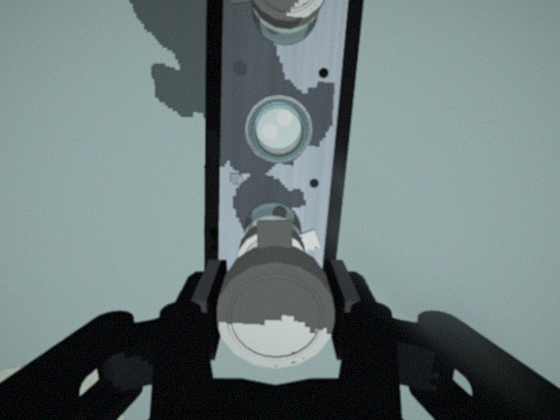

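The open vial's rim is at about (279,130), between two closed vials. The held lid spans columns 217–335, centred at about (276,308). Second view from 45 mm sideways.

```bash
python3 -m pendant '0 0 0 0 .75 0 30; 0 0 0 0 .75 0 30; 0 0 0 0 0 0 30; 0 0 0 0 0 0 30; 0 0 0 0 0 0 30; 0 0 0 0 0 0 30'
python3 - <<'E'
from h import *; import pickle
c2=cam("wrist");im2=get_image("wrist");np.save("v2.npy",im2);pickle.dump(c2,open("v2.pkl","wb"))
im=np.load("v1.npy");c=pickle.load(open("v1.pkl","rb"))
p=proj(c,[[.533,-.207,.116]])[0];q=proj(c2,[[.533,-.207,.116]])[0];print(p,q)
T=lambda P:np.array(P)
ci=camera_info("wrist");M=np.linalg.inv(ci['mount'])
for z,r in((.1424,21),(.1614,21)):
    a=np.linspace(0,2*np.pi,9)[:-1];X=np.c_[r/1e3*np.cos(a),r/1e3*np.sin(a),np.full(8,z),np.ones(8)]@M.T
    uv=cv2.projectPoints(X[:,:3],np.zeros(3),np.zeros(3),c['K'],c['d'])[0][:,0];print(z,uv.round(0).tolist())
o=np.zeros((600,500,3),np.uint8)
for i,(I,k) in enumerate(((im,p),(im2,q))):
    x,y=int(k[0])-50,int(k[1])-25; print(x,y); o[i*300:i*300+300]=cv2.resize(I[max(y,0)-0:max(y,0)+60,x:x+100],None,fx=5,fy=5,interpolation=2)
cv2.imwrite("pics/v12.png",o[:,:,::-1])
E
```

```text
time: 11.72
ee_pos: [0.5773, -0.2669, 0.3473]
eef_rot: [180.0, -0.0, 93.6]
force: [0.3, 0.5, -0.8]
grip_width: 0.0409
grasp_force: 70.5
[280.78543969 123.68279848] [197.1793343  121.47823687]Traceback (most recent call last):
  File "<stdin>", line 9, in <module>
cv2.error: OpenCV(4.12.0) /io/opencv/modules/calib3d/src/calibration_base.cpp:1490: error: (-215:Assertion failed) npoints >= 0 && (depth == CV_32F || depth == CV_64F) in function 'projectPoints'
```

```bash
python3 - <<'E'
from h import *; import pickle
im2=np.load("v2.npy");c=pickle.load(open("v1.pkl","rb"));im=np.load("v1.npy")
ci=camera_info("wrist");M=np.linalg.inv(ci['mount'])
for z in(.1424,.1614):
    a=np.linspace(0,2*np.pi,5)[:-1];X=np.c_[.021*np.cos(a),.021*np.sin(a),np.full(4,z),np.ones(4)]@M.T
    print(z,cv2.projectPoints(np.ascontiguousarray(X[:,:3]),np.zeros(3),np.zeros(3),c['K'],c['d'])[0][:,0].round(0).tolist())
o=np.zeros((600,500,3),np.uint8)
for i,(I,x,y) in enumerate(((im,230,100),(im2,147,100))):
    w=cv2.resize(I[y:y+60,x:x+100],None,fx=5,fy=5,interpolation=2)
    o[i*300:i*300+300]=cv2.convertScaleAbs(w,alpha=1.2)
o=np.hstack([o,np.zeros((600,260,3),np.uint8)]);o[:300,500:]=cv2.resize(im[240:390,210:340],None,fx=2,fy=2)
cv2.imwrite("pics/v12.png",o[:,:,::-1])
E
```

```text
0.1424 [[272.0, 261.0], [334.0, 318.0], [273.0, 369.0], [211.0, 318.0]]
0.1614 [[273.0, 241.0], [326.0, 291.0], [273.0, 338.0], [219.0, 291.0]]
```

View pics/v12.png

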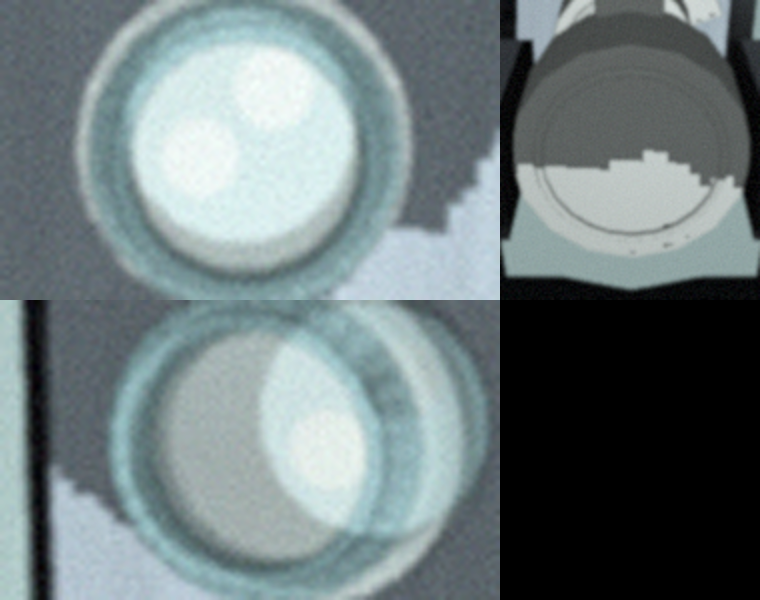

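View 1: mouth at crop (245,157), full-image (278.6,131.0). View 2: mouth at crop (268,146), full-image (200.2,128.8). The held lid's top is at (275.6,315), about 3 px right of the nominal tool axis.

```bash
python3 - <<'E'
from h import *; import pickle
c=pickle.load(open("v1.pkl","rb"));c2=pickle.load(open("v2.pkl","rb"))
P,e=tri([ray(c,(278.6,131.)),ray(c2,(200.2,128.8))]);print(P,e,plane(c,(278.6,131.),.116),plane(c2,(200.2,128.8),.116))
s=status.sense();Rt=R.from_euler('xyz',s['eef_rot'],degrees=True).as_matrix();print(s['ee_pos'])
T=cam("top");print(proj(T,[P,[.5337,-.2039,.116]]))
L,_d=ray(c,(275.6,315.)); z1=.3471-.1424; print("lid in view1",plane(c,(275.6,315.),z1))
V=(plane(c,(278.6,131.),.116)+plane(c2,(200.2,128.8),.116))/2
off=plane(c,(275.6,315.),z1)-np.array([.5331,-.2686,z1])
d=V-off-s['ee_pos'];print("off",off,"move",Rt.T@np.r_[d[:2],0]/.03)
E
```

```text
[ 0.53224451 -0.21148944  0.10383368] [np.float64(3.293573124365483e-05), np.float64(3.293573124367936e-05)] [ 0.5321024  -0.21086704  0.116     ] [ 0.53464526 -0.21071043  0.116     ]
[ 0.57742218 -0.2668835   0.34729097]
[[370.81449933 218.90735598]
 [368.82665326 218.04854789]]
lid in view1 [ 0.53418839 -0.26733327  0.2047    ]
off [0.00108839 0.00126673 0.        ] move [ 1.91968287e+00 -1.38514912e+00 -3.20107586e-04]
```

```bash
python3 -m pendant '0 0 0 .5 -.36 0 30; 0 0 0 .5 -.36 0 30; 0 0 0 .5 -.36 0 30; 0 0 0 .42 -.35 0 30; 0 0 0 0 0 0 30; 0 0 0 0 0 .6 30; 0 0 0 0 0 .6 30; 0 0 0 0 0 .5 30; 0 0 0 0 0 .3 30; 0 0 0 0 0 0 30; 0 0 0 0 0 0 30; 0 0 0 0 0 0 30; 0 0 0 0 0 0 30'
python3 - <<'E'
from h import *; import pickle
o=np.zeros((600,760,3),np.uint8)
for i,n in enumerate(("side","top")):
    c=cam(n);im=get_image(n);p=proj(c,[[.532,-.211,.12]])[0];x,y=int(p[0])-30,int(p[1])-25;print(n,x,y)
    o[:500,i*380:i*380+380]=cv2.resize(im[y:y+50,x:x+38+0],(380,500),interpolation=2)
cv2.imwrite("pics/s1.png",o[:500,:,::-1])
E
```

```text
time: 13.4
ee_pos: [0.5315, -0.2119, 0.2876]
eef_rot: [179.9, 0.0, 93.7]
force: [-1.0, 0.4, 0.1]
grip_width: 0.0402
grasp_force: 70.5
side 275 126
top 341 193
```

View pics/s1.png

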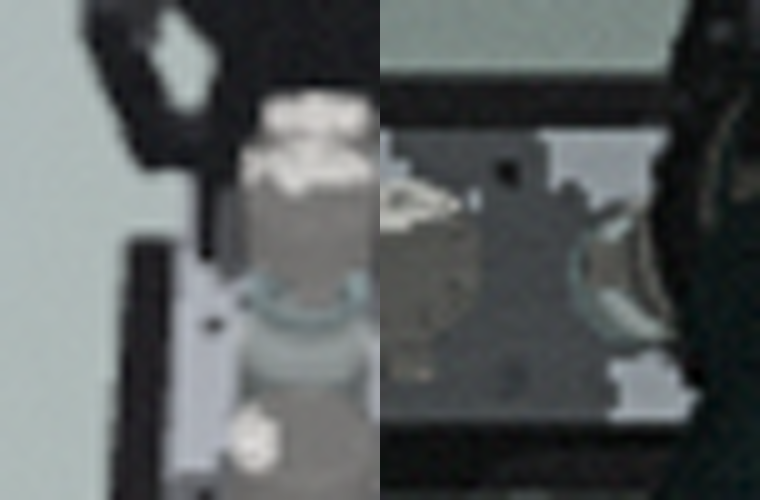

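In the side crop the lid (columns 240–375) is centred above the vial's lip (245–370), so it is aligned. I've now used all 10 views, so from here I go by force.

```bash
python3 -m pendant '0 0 0 0 0 .1 30; 0 0 0 0 0 .1 30; 0 0 0 0 0 .1 30; 0 0 0 0 0 .1 30; 0 0 0 0 0 .05 30; 0 0 0 0 0 0 30; 0 0 0 0 0 0 30; 0 0 0 0 0 0 30'; python3 -m pendant '0 0 0 0 0 .05 30; 0 0 0 0 0 .05 30; 0 0 0 0 0 0 30; 0 0 0 0 0 0 30'
```

```text
time: 14.5
ee_pos: [0.5313, -0.212, 0.2737]
eef_rot: [180.0, 0.0, 93.7]
force: [-0.4, 0.7, -0.4]
grip_width: 0.0408
grasp_force: 70.5
time: 15.0
ee_pos: [0.5313, -0.212, 0.2706]
eef_rot: [180.0, 0.0, 93.7]
force: [0.1, 0.1, -0.3]
grip_width: 0.0404
grasp_force: 70.5
```

No contact so far, and the mouth is already past the rim, so centring is good. Continuing down.

```bash
python3 -m pendant '0 0 0 0 0 .05 30; 0 0 0 0 0 0 30; 0 0 0 0 0 0 30';python3 -m pendant '0 0 0 0 0 .05 30; 0 0 0 0 0 0 30; 0 0 0 0 0 0 30';python3 -m pendant '0 0 0 0 0 .05 30; 0 0 0 0 0 0 30; 0 0 0 0 0 0 30'
```

```text
time: 15.38
ee_pos: [0.5314, -0.2119, 0.2693]
eef_rot: [180.0, -0.0, 93.7]
force: [-0.7, 0.8, 3.2]
grip_width: 0.0404
grasp_force: 70.8
time: 15.75
ee_pos: [0.5318, -0.212, 0.2687]
eef_rot: [179.9, 0.0, 93.7]
force: [-1.4, 1.3, 9.1]
grip_width: 0.0408
grasp_force: 71.3
time: 16.12
ee_pos: [0.5313, -0.2119, 0.2662]
eef_rot: [180.0, 0.0, 93.7]
force: [0.3, 0.1, 1.1]
grip_width: 0.0403
grasp_force: 70.8
```

It clicked: the push peaked near 9 N, then dropped. Now on to home.

```bash
python3 -m pendant '0 0 0 0 0 .07 30; 0 0 0 0 0 0 30; 0 0 0 0 0 0 30';python3 -m pendant '0 0 0 0 0 .05 30; 0 0 0 0 0 0 30; 0 0 0 0 0 0 30';python3 -m pendant '0 0 0 0 0 .04 30; 0 0 0 0 0 0 30; 0 0 0 0 0 0 30'
```

```text
time: 16.5
ee_pos: [0.5311, -0.2119, 0.2635]
eef_rot: [-180.0, -0.0, 93.7]
force: [-0.0, -1.1, -0.9]
grip_width: 0.0403
grasp_force: 71.6
time: 16.88
ee_pos: [0.5313, -0.2119, 0.2625]
eef_rot: [-180.0, -0.0, 93.7]
force: [-0.5, 0.6, -1.7]
grip_width: 0.0404
grasp_force: 71.6
time: 17.25
ee_pos: [0.5314, -0.212, 0.2614]
eef_rot: [180.0, 0.0, 93.7]
force: [-0.4, -0.2, 0.7]
grip_width: 0.0406
grasp_force: 71.9
```

```bash
python3 -m pendant '0 0 0 0 0 .03 30; 0 0 0 0 0 0 30; 0 0 0 0 0 0 30';python3 -m pendant '0 0 0 0 0 .03 30; 0 0 0 0 0 0 30; 0 0 0 0 0 0 30';python3 -m pendant '0 0 0 0 0 .03 30; 0 0 0 0 0 0 30; 0 0 0 0 0 0 30'
```

```text
time: 17.62
ee_pos: [0.5315, -0.2121, 0.2614]
eef_rot: [179.9, 0.0, 93.7]
force: [-1.9, 0.8, 7.2]
grip_width: 0.0405
grasp_force: 72.6
time: 18.0
ee_pos: [0.5317, -0.2123, 0.2614]
eef_rot: [179.9, -0.0, 93.7]
force: [-3.5, 0.6, 13.6]
grip_width: 0.0406
grasp_force: 73.3
time: 18.38
ee_pos: [0.5319, -0.2124, 0.2614]
eef_rot: [179.8, -0.0, 93.7]
force: [-4.6, 1.6, 19.9]
grip_width: 0.0404
grasp_force: 74.0
```

The hard stop is at the predicted height (TCP 0.2614). I'll ease back to about 15 N and watch it hold.

```bash
python3 -m pendant '0 0 0 0 0 -.02 30; 0 0 0 0 0 0 30; 0 0 0 0 0 0 30; 0 0 0 0 0 0 30';python3 -m pendant '0 0 0 0 0 0 30; 0 0 0 0 0 0 30; 0 0 0 0 0 0 30; 0 0 0 0 0 0 30; 0 0 0 0 0 0 30; 0 0 0 0 0 0 30; 0 0 0 0 0 0 30; 0 0 0 0 0 0 30'
```

```text
time: 18.88
ee_pos: [0.5318, -0.2123, 0.2614]
eef_rot: [179.9, -0.0, 93.7]
force: [-4.8, 2.0, 16.7]
grip_width: 0.0405
grasp_force: 73.4
time: 19.88
ee_pos: [0.5318, -0.2124, 0.2614]
eef_rot: [179.9, -0.0, 93.7]
force: [-3.3, 1.7, 15.9]
grip_width: 0.0409
grasp_force: 73.4
```

```bash
python3 -c "
from plant import manip
print(manip.finish_job())"
```

```text
the job is handed in; nothing more can be done
None
```

I handed the job in with the lid clicked on, fully home at its hard stop, still gripped at about 73 N and pressed down at about 16 N; no verdict came back.

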